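# Prime the blue hand pump until its indicator pin is out

## Task

Prime the blue-capped hand pump: with the fingertips press its plunger down and let it spring back, again and again, until its green indicator pin stands fully out of the collar with the orange band showing, then leave the plunger released. Only press the cap from above: do not pull the plunger up, and do not touch the pins. Leave the white-capped pump and the things standing around alone.

Things in the scene. Friction and masses are not known exactly. Their poses are not given: they have to be found in the camera images.
- blue_pump: Hand priming pump with a BLUE mushroom cap, fixed to the counter: dark foot plate 160 x 74 x 10 mm, grey housing 60 mm high, upright pump cylinder 79 mm high. Origin on the counter under the plunger's axis, z up; the foot plate reaches from x = -102 to +58 mm in this frame. The indicator pin stands 62 mm along the pump's own -x from the plunger's axis.
- blue_cap_top (a point): Centre of the top of the blue plunger cap: round, 44 mm across and 16 mm high, nearly flat top 36 mm across, 122 mm above the counter at rest; it moves with the plunger.
- blue_press (a joint): Plunger of the blue pump, m: 0 up at rest, grows as it is pressed straight down, stops at 0.024. A spring of 260 N/m brings it back up by itself in about 0.3 s once released; pressing slowly takes up to about 10 N in all. It can be pulled up by 6 mm against the spring (negative values), which is not wanted.
- blue_pin: Indicator pin of the blue pump, 12 mm thick, upright in a steel collar (26 mm across, top 67 mm above the counter). Origin on the pin's axis, level with the counter when the pin is in; rises with the pin.
- blue_pin_tip (a point): Centre of the top of the blue pump's pin: 71 mm above the counter when fully in, 101 mm when fully out.
- blue_out (a joint): How far the pin of the blue pump has come out, m: 0 in (4 mm of green shows), 0.030 fully out, at its stop (a green length with an orange band below it, wholly above the collar). Each full press of the plunger drives it up about 7 mm on the way down; a shorter press gives less in proportion. It stays where it is while the plunger comes back, and starts anywhere from 0 to 0.012. Once it is fully out further presses do no harm and move it no more.
- white_pump: Second pump, the same in every way but with a WHITE cap; not to be used. Origin as for the blue pump.
- white_cap_top (a point): Centre of the top of the white plunger cap: round, 44 mm across and 16 mm high, nearly flat top 36 mm across, 122 mm above the counter at rest; it moves with the plunger.
- white_press (a joint): Plunger of the white pump, as for the blue one.
- white_pin: Indicator pin of the white pump, 12 mm thick, upright in a steel collar (26 mm across, top 67 mm above the counter). Origin on the pin's axis, level with the counter when the pin is in; rises with the pin.
- white_pin_tip (a point): Centre of the top of the white pump's pin: 71 mm above the counter when fully in, 101 mm when fully out.
- white_out (a joint): How far the pin of the white pump has come out, as for the blue one.
- carton: Loose white cardboard box, 61 x 91 x 66 mm, bystander; origin at the centre of its underside.
- cup: Loose lidded specimen cup, 49 mm across, 55 mm high, bystander; origin at the centre of its underside.
- vial: Loose dropper vial, 26 mm across, 58 mm high, bystander; origin at the centre of its underside.

How it is judged:
By the outcome, as a careful person would: the job done as asked, in the order asked, and still so for the second after the job is handed in, with the robot touching nothing.
It also fails if it takes over 45 s, if anything falls off the work surface, if the arm or the gripper's body presses on something with over 40 N, if the wrist force passes 120 N, or if a joint passes its speed limit or range.

## Robot

A 6-joint arm with a two-finger parallel gripper is mounted at the origin on a cart in front of the work surface, level with it; the furniture and walls round the work are solid. World frame = base frame: x ahead of the robot, y to its left, z up, the work surface at z = 0. Lengths are in mm, angles in rad, forces in N, time in s.
With the tool pointing down it reaches from about 350 to 975 mm from the base axis. Payload 7.1 kg.
Tool frame: the origin (TCP) lies at the very end of the fingers, on their centre line; the grasp point (between the pads) lies 19 mm behind it (ctrl.tcp_to_grasp is the distance from the TCP to the grasp point, in mm); z points along the fingers, x is the direction in which the jaws open and shut, and the axes are right-handed (so a half turn about z gives the same grasp; the last joint's range is limited). The gripper opens to 88 mm and grips with 3 to 60 N. Pads are 20 mm wide; open, the fingers measure 115 mm over their backs; the gripper's body (75 mm by 178 mm) begins 61 mm behind the grasp point.
Start: joints at [-1.127, 0.423, 1.63, -0, 1.089, -0.019], TCP at [279.049, -559.229, 222.675] pointing down, gripper open.
Joint ranges: [-3, 3], [-0.9, 2.11], [0.09, 2.58], [-1.31, 4.45], [0.11, 2.69], [-2.54, 2.54]. Speed limits (rad/s): [2.39, 2.39, 3.01, 3.14, 3.14, 3.14].

## Interface

Orientations are given as a rotation vector (axis times angle).
In Python, from workcell import get_obs, viewer, ctrl, masks_of gives the robot as it stands. The module is installed in compiled form; this text tells all that it offers.
- The arm moves only by the shell command python3 -m inch 'ROWS'. ROWS is JSON, a list of rows, each an object of numbers: "tx", "ty", "tz": the shift along the tool's x, y, z in cm; "ax", "ay", "az": the turn, a rotation vector about the tool's x, y, z in degrees; "jaw": the opening, from 0 (shut) to 1 (fully open). In form: [{"tx": .., "ty": .., "tz": .., "ax": .., "ay": .., "az": .., "jaw": ..}, ...]. A call has 1 to 12 rows; each row shifts and turns the commanded pose from where the row before left it, along the tool's axes as they then stand; what a row does not reach is not made up. A row lasts 1/8 s, in which the tool goes at most 62.5 mm and 10.7 degrees, less where a joint would pass 70% of its speed; a pose out of reach is approached as far as the arm can. A call is refused whole if a number of a shift passes 6.25 or a number of a turn 10.7, either way. A call with a gripper value outside its range is refused whole. The fingers move at their own pace and stop on an object; the grip force is fixed at half the most. Time passes only in rows, so rows that do not move let the fingers close. It gives the time, the measured TCP pose, the force and the opening at its end, in the units of the state.
- get_obs(): the state, without advancing time (a new reading comes with each control period).
- viewer.get_image(name): name is "side" or "top" or "wrist"; returns (picture, depth): 420x560x3 uint8, red, green, blue; 420x560 float32, mm along the optical axis (not along the pixel's ray), 0 where there is no reading.
- viewer.get_calibration(name): a dict with "fx", "fy", "cx", "cy" (pixels), "rvec" (rotation vector, rad) and "tvec" (3), from world to camera coordinates, as OpenCV has them. Camera axes: x right, y down, z forward; pixel columns grow to the right and rows downward; lengths in mm; the calibration is good to about 2 mm. A picture is of the moment at which its call begins: read the wrist's pose just before it. get_calibration takes no time and is no camera call; for the wrist camera it gives the pose at the moment of the call.
- ctrl.close_job(): hands the job in, once; it reports no verdict.
Trained networks look in the newest picture that a camera, given by its name, has taken for a name from the list of things; names that differ only in an ending like _2 or _b are one class to them, and where a whole thing is asked for, a point or a joint stands for the part that bears it (a point fixed in the world has none). Each returns a list of dicts, best first, with "score" (0 to 1); they miss things now and then, are a little off and sometimes report something else, mostly with a low value. They report only what shows in the picture. A call takes as long as a camera call.
- masks_of(camera, thing): "pixels" (420x560 bool, what is visible of it) and "location" ([column, row] in pixels, amid what is visible of it).
The state is a dict: "t": time; "qpos": joint angles; "qvel": joint speeds; "joint_torque": joint torques, N m; "ee_pos": TCP position; "orientation": TCP orientation; "ft_force": force on the tool from outside, world axes, zero at the start; "moment": the same for the moment, N m; "width": finger opening in mm.
Only numpy, scipy, OpenCV 4.12 (cv2) and the standard library are available. Lean on these libraries where they do the work, as an engineer would, in place of code of your own. Each camera call takes 0.05 s, during which the arm holds its last target. There are 200 camera calls.

## Working session

There is one attempt and no reset: what is moved stays moved. The work goes in short steps, Python scripts to look and compute and a shell command to move; the robot and the scene stay as the last step left them, time stands still between calls to the robot, and variables do not carry over. Pictures are saved under pics/ and viewed, about 8 in all and at most 12, crops included, and the job is handed in when it is done.

```bash
mkdir -p pics
cat > h.py <<'E'
import numpy as np, cv2
from workcell import get_obs, viewer, ctrl, masks_of
def deproj(cam, depth, mask):
    c=viewer.get_calibration(cam); R=cv2.Rodrigues(np.array(c["rvec"],float))[0]; t=np.array(c["tvec"],float).ravel()
    v,u=np.nonzero(mask&(depth>0)); d=depth[v,u]
    P=np.stack([(u-c["cx"])/c["fx"]*d,(v-c["cy"])/c["fy"]*d,d],1)
    return (P-t)@R
E
python3 - <<'E'
from h import *
o=get_obs(); print(o["ee_pos"],o["orientation"],o["width"],o["t"])
for cam in("top","side"):
    im,d=viewer.get_image(cam); cv2.imwrite(f"pics/{cam}0.png",im[:,:,::-1])
    for n in("blue_cap_top","white_cap_top","blue_pin_tip","white_pin_tip","carton","cup","vial"):
        for m in masks_of(cam,n)[:2]:
            P=deproj(cam,d,m["pixels"])
            if len(P)<4: print(cam,n,"few");continue
            z=np.percentile(P[:,2],95); T=P[P[:,2]>z-6]
            print(cam,n,round(m["score"],2),np.round(m["location"]),len(P),"top mean",T.mean(0).round(),"mid",((T.min(0)+T.max(0))/2).round(), "z",z.round())
E
```

```text
[ 278.80990621 -558.74519605  221.91849456] [-2.67096590e+00  1.65238670e+00  1.98557085e-03] 87.70951808230582 0.0
top blue_cap_top 0.79 [194. 175.] 310 top mean [526. 182. 122.] mid [526. 182. 122.] z 125.0
top white_cap_top 0.55 [401. 196.] 337 top mean [ 477. -251.  122.] mid [ 478. -251.  123.] z 124.0
top white_pin_tip 0.41 [299. 248.] 93 top mean [369. -40.  57.] mid [368. -40.  57.] z 59.0
top carton 0.82 [263. 215.] 1137 top mean [442.  37.  66.] mid [442.  37.  67.] z 68.0
top carton 0.47 [195. 175.] 302 top mean [526. 182. 122.] mid [526. 182. 122.] z 125.0
top cup 0.63 [308. 207.] 378 top mean [457. -68.  56.] mid [457. -67.  57.] z 58.0
top vial 0.5 [299. 246.] 89 top mean [369. -40.  57.] mid [368. -40.  57.] z 59.0
top vial 0.19 [312. 209.] 357 top mean [457. -68.  56.] mid [457. -67.  57.] z 58.0
side blue_cap_top 0.69 [248. 262.] 296 top mean [526. 186. 122.] mid [526. 184. 122.] z 125.0
side blue_cap_top 0.36 [285. 246.] 1129 top mean [442.  41.  66.] mid [441.  38.  66.] z 68.0
side carton 0.94 [283. 246.] 1175 top mean [442.  40.  66.] mid [443.  36.  66.] z 68.0
side cup 0.6 [281. 218.] 265 top mean [457. -66.  57.] mid [458. -66.  56.] z 59.0
side vial 0.7 [314. 232.] 118 top mean [369. -36.  55.] mid [369. -36.  56.] z 57.0
```

View pics/top0.png

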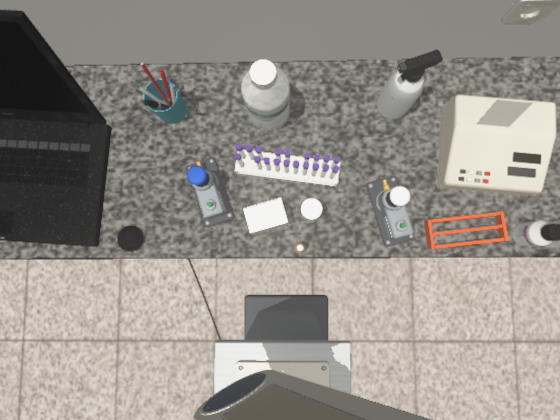

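View pics/side0.png

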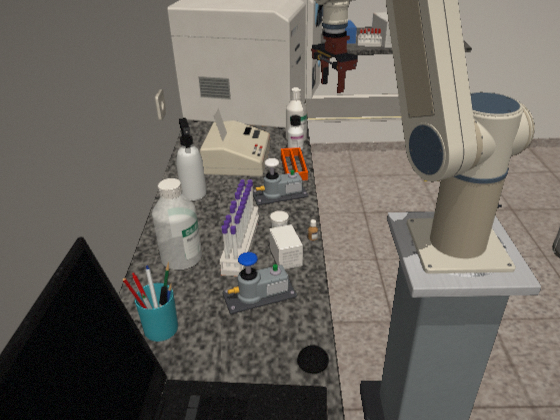

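The top view shows the blue cap at about (198,175), with its green pin at (210,205) on the robot's side. The white pump is at (398,197). The side view confirms the layout: blue cap at (248,260), bottle and pen cup well clear. Next I work out the travel in tool axes.

Run:
```python
from h import *
o=get_obs(); R=cv2.Rodrigues(np.array(o["orientation"]))[0]
D=np.array([526,183,222])-o["ee_pos"]; print(R.round(3), R.T@D/10, np.linalg.norm(D))
# tallest things within 160 mm of cap
im,d=viewer.get_image("top"); P=deproj("top",d,np.ones(d.shape,bool))
r=np.hypot(P[:,0]-526,P[:,1]-183)
for a,b in((30,70),(70,110),(110,140),(140,170)): 
    q=P[(r>=a)&(r<b)]; print(a,b,q[q[:,2].argmax()].round())
s=np.abs((P[:,0]-279)*741-(P[:,1]+559)*247)/781
q=P[(s<120)&(P[:,0]>250)&(P[:,1]<250)&(P[:,1]>-480)]; print(q[q[:,2].argmax()].round())
```

```text
[[ 0.446 -0.895  0.   ]
 [-0.895 -0.446 -0.   ]
 [ 0.     0.    -1.   ]] [-55.38882124 -55.23543485   0.06777186] 782.232661978512
30 70 [467. 158.  81.]
70 110 [586.  92. 139.]
110 140 [574.  69. 141.]
140 170 [684. 234. 151.]
[574.  69. 141.]
```

```bash
python3 -m inch '[{"tx":-2,"ty":-2,"jaw":0},{"tx":-4,"ty":-4,"jaw":0},{"tx":-4,"ty":-4,"jaw":0},{"tx":-4,"ty":-4,"jaw":0},{"tx":-4,"ty":-4,"jaw":0},{"tx":-4,"ty":-4,"jaw":0},{"tx":-4,"ty":-4,"jaw":0},{"tx":-4,"ty":-4,"jaw":0},{"tx":-4,"ty":-4,"jaw":0},{"tx":-4,"ty":-4,"jaw":0},{"tx":-4,"ty":-4,"jaw":0},{"tx":-4,"ty":-4,"jaw":0}]'
python3 -m inch '[{"tx":-4,"ty":-4,"jaw":0},{"tx":-4,"ty":-4,"jaw":0},{"tx":-3.4,"ty":-3.2,"jaw":0},{"jaw":0},{"jaw":0}]'
python3 - <<'E'
from h import *
o=get_obs(); R=cv2.Rodrigues(np.array(o["orientation"]))[0]
print(o["t"],o["ee_pos"],o["width"],o["ft_force"],R.T@(np.array([526,183,222])-o["ee_pos"])/10)
im,d=viewer.get_image("wrist"); cv2.imwrite("pics/w1.png",im[:,:,::-1])
for n in("blue_cap_top","blue_pin_tip"):
    for m in masks_of("wrist",n)[:2]:
        P=deproj("wrist",d,m["pixels"]); z=np.percentile(P[:,2],95); T=P[P[:,2]>z-5]
        print(n,m["score"],m["location"],len(P),T.mean(0),(T.min(0)+T.max(0))/2,z)
E
```

```text
0.85 [ 279.0557704  -559.21775043  222.69187069] 87.58516804164933 [0.37864137 0.41912227 0.68061012] [-55.38933038 -55.23321739   0.07056568]$[0]: bad value
$[0]: bad value
```

View pics/w1.png

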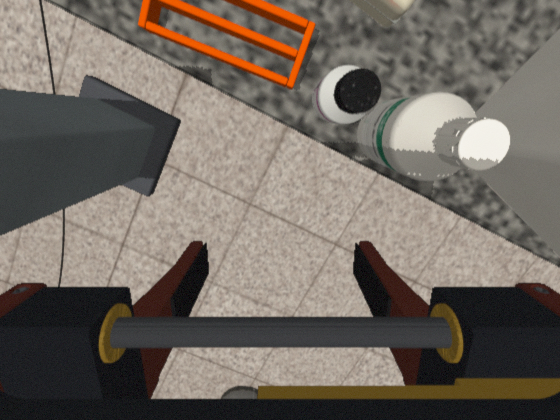

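The wrist view shows the arm still at the start; the gripper hasn't moved. Both calls were refused, so rows probably need all seven keys. I'll test with one row.

```bash
python3 -m inch '[{"tx":-2,"ty":-2,"tz":0,"ax":0,"ay":0,"az":0,"jaw":0}]'
```

```text
t: 1.12
ee_pos: [287.8, -533.3, 222.6]
orientation: [2.67, -1.655, 0.001]
ft_force: [0.8, 0.9, -0.8]
width: 81.0
```

```bash
python3 -m inch '[{"tx":-4,"ty":-4,"tz":0,"ax":0,"ay":0,"az":0,"jaw":0},{"tx":-4,"ty":-4,"tz":0,"ax":0,"ay":0,"az":0,"jaw":0},{"tx":-4,"ty":-4,"tz":0,"ax":0,"ay":0,"az":0,"jaw":0},{"tx":-4,"ty":-4,"tz":0,"ax":0,"ay":0,"az":0,"jaw":0},{"tx":-4,"ty":-4,"tz":0,"ax":0,"ay":0,"az":0,"jaw":0},{"tx":-4,"ty":-4,"tz":0,"ax":0,"ay":0,"az":0,"jaw":0},{"tx":-4,"ty":-4,"tz":0,"ax":0,"ay":0,"az":0,"jaw":0},{"tx":-4,"ty":-4,"tz":0,"ax":0,"ay":0,"az":0,"jaw":0},{"tx":-4,"ty":-4,"tz":0,"ax":0,"ay":0,"az":0,"jaw":0},{"tx":-4,"ty":-4,"tz":0,"ax":0,"ay":0,"az":0,"jaw":0},{"tx":-3,"ty":-3,"tz":0,"ax":0,"ay":0,"az":0,"jaw":0},{"tx":0,"ty":0,"tz":0,"ax":0,"ay":0,"az":0,"jaw":0}]'
cat > look.py <<'E'
import sys; from h import *
o=get_obs(); R=cv2.Rodrigues(np.array(o["orientation"]))[0]
print(o["t"],o["ee_pos"],o["width"],o["ft_force"],R.T@(np.array([526,183,222])-o["ee_pos"])/10, o["qpos"])
im,d=viewer.get_image("wrist"); cv2.imwrite(f"pics/{sys.argv[1]}.png",im[:,:,::-1])
for n in("blue_cap_top","blue_pin_tip"):
    for m in masks_of("wrist",n)[:2]:
        P=deproj("wrist",d,m["pixels"])
        if len(P)<5: continue
        z=np.percentile(P[:,2],95); T=P[P[:,2]>z-5]
        print(n,m["score"],m["location"],len(P),T.mean(0),(T.min(0)+T.max(0))/2,z)
E
python3 look.py w2
```

```text
t: 2.62
ee_pos: [481.6, 46.7, 222.8]
orientation: [-2.674, 1.647, -0.001]
ft_force: [-0.5, 0.6, -0.5]
width: 0.1
2.625 [481.60085236  46.67282653 222.83029223] 0.12985795575098355 [-0.47895112  0.60007804 -0.54490504] [-10.17681211 -10.0992589    0.09046637] [7.18713794e-02 2.14592692e-01 1.93495810e+00 2.65590448e-04
 9.91212197e-01 1.17579245e+00]
blue_cap_top 0.66 [161.3, 91.4] 2166 [528.43506525 178.74302151 121.35080438] [527.90151147 179.38109505 121.20795741] 122.99636377562463
blue_cap_top 0.23 [481.5, 349.0] 40 [ 415.82526226 -270.3678097    79.2983633 ] [ 416.10663572 -270.41331896   79.17802421] 80.6224597367961
```

```bash
python3 -m inch '[{"tx":-3.5,"ty":-3.5,"tz":0,"ax":0,"ay":0,"az":0,"jaw":0},{"tx":-3.5,"ty":-3.5,"tz":0,"ax":0,"ay":0,"az":0,"jaw":0},{"tx":-3,"ty":-3,"tz":0,"ax":0,"ay":0,"az":0,"jaw":0},{"tx":0,"ty":0,"tz":4,"ax":0,"ay":0,"az":0,"jaw":0},{"tx":0,"ty":0,"tz":4,"ax":0,"ay":0,"az":0,"jaw":0},{"tx":0,"ty":0,"tz":1,"ax":0,"ay":0,"az":0,"jaw":0},{"tx":0,"ty":0,"tz":0,"ax":0,"ay":0,"az":0,"jaw":0}]'
python3 look.py w3
python3 - <<'E'
from h import *
im,d=viewer.get_image("side"); c=cv2.resize(im[200:340,180:360],None,fx=4,fy=4,interpolation=3); cv2.imwrite("pics/s3.png",c[:,:,::-1])
E
```

```text
t: 3.65
ee_pos: [525.7, 177.5, 132.8]
orientation: [2.67, -1.654, -0.001]
ft_force: [0.9, -0.5, 0.1]
width: 0.5
3.65 [525.71721511 177.5105363  132.77940367] 0.4983872365372095 [ 0.9207879  -0.50989266  0.12377839] [-0.47980274 -0.26243059 -8.92223119] [ 3.04205596e-01  4.44312378e-01  1.84776984e+00 -4.60204935e-05
  8.50329273e-01  1.41367172e+00]
blue_cap_top 0.7 [273.7, 234.5] 2160 [535.4970174  186.84098431 123.0589938 ] [530.69080283 183.08121863 141.6959538 ] 124.47833087653001
```

View pics/w3.png

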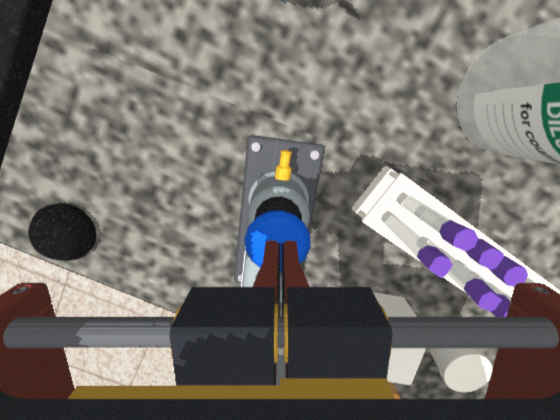

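View pics/s3.png

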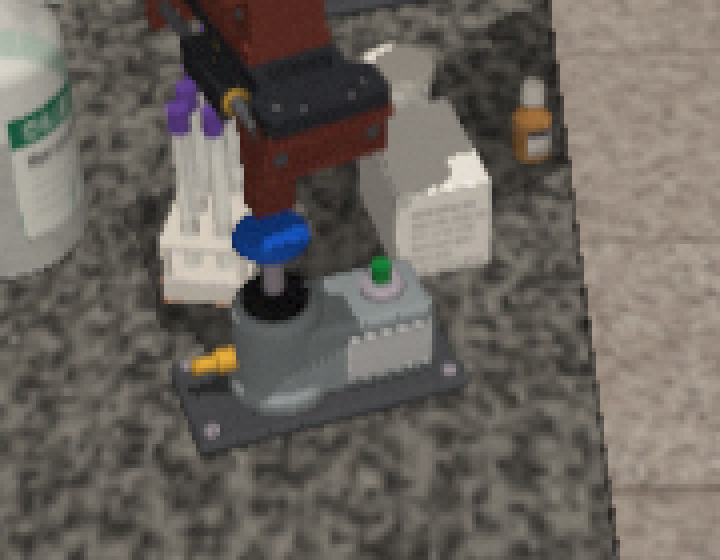

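Wrist view: the closed fingertips at (282,245) are over the blue cap, centred near (278,243). The side crop shows the fingers just above the cap and the short green pin at (380,270) in the crop. First full press.

```bash
python3 -m inch '[{"tx":-0.3,"ty":-0.2,"tz":0,"ax":0,"ay":0,"az":0,"jaw":0},{"tx":0,"ty":0,"tz":1,"ax":0,"ay":0,"az":0,"jaw":0},{"tx":0,"ty":0,"tz":0.8,"ax":0,"ay":0,"az":0,"jaw":0},{"tx":0,"ty":0,"tz":0.8,"ax":0,"ay":0,"az":0,"jaw":0},{"tx":0,"ty":0,"tz":0.8,"ax":0,"ay":0,"az":0,"jaw":0},{"tx":0,"ty":0,"tz":0,"ax":0,"ay":0,"az":0,"jaw":0},{"tx":0,"ty":0,"tz":0,"ax":0,"ay":0,"az":0,"jaw":0}]'
```

```text
t: 4.72
ee_pos: [526.7, 182.5, 98.7]
orientation: [-2.671, 1.652, -0.001]
ft_force: [0.1, 1.8, 6.2]
width: 0.8
```

Contact force of 6.2 N matches about 23 mm of spring travel. Next: release, then press twice more.

```bash
python3 -m inch '[{"tx":0,"ty":0,"tz":-1.6,"ax":0,"ay":0,"az":0,"jaw":0},{"tx":0,"ty":0,"tz":-1.6,"ax":0,"ay":0,"az":0,"jaw":0},{"tx":0,"ty":0,"tz":0,"ax":0,"ay":0,"az":0,"jaw":0},{"tx":0,"ty":0,"tz":0,"ax":0,"ay":0,"az":0,"jaw":0},{"tx":0,"ty":0,"tz":0,"ax":0,"ay":0,"az":0,"jaw":0},{"tx":0,"ty":0,"tz":0.9,"ax":0,"ay":0,"az":0,"jaw":0},{"tx":0,"ty":0,"tz":0.8,"ax":0,"ay":0,"az":0,"jaw":0},{"tx":0,"ty":0,"tz":0.8,"ax":0,"ay":0,"az":0,"jaw":0},{"tx":0,"ty":0,"tz":0.7,"ax":0,"ay":0,"az":0,"jaw":0},{"tx":0,"ty":0,"tz":0,"ax":0,"ay":0,"az":0,"jaw":0},{"tx":0,"ty":0,"tz":0,"ax":0,"ay":0,"az":0,"jaw":0}]'
python3 -m inch '[{"tx":0,"ty":0,"tz":-1.6,"ax":0,"ay":0,"az":0,"jaw":0},{"tx":0,"ty":0,"tz":-1.6,"ax":0,"ay":0,"az":0,"jaw":0},{"tx":0,"ty":0,"tz":0,"ax":0,"ay":0,"az":0,"jaw":0},{"tx":0,"ty":0,"tz":0,"ax":0,"ay":0,"az":0,"jaw":0},{"tx":0,"ty":0,"tz":0,"ax":0,"ay":0,"az":0,"jaw":0},{"tx":0,"ty":0,"tz":0.9,"ax":0,"ay":0,"az":0,"jaw":0},{"tx":0,"ty":0,"tz":0.8,"ax":0,"ay":0,"az":0,"jaw":0},{"tx":0,"ty":0,"tz":0.8,"ax":0,"ay":0,"az":0,"jaw":0},{"tx":0,"ty":0,"tz":0.7,"ax":0,"ay":0,"az":0,"jaw":0},{"tx":0,"ty":0,"tz":0,"ax":0,"ay":0,"az":0,"jaw":0},{"tx":0,"ty":0,"tz":0,"ax":0,"ay":0,"az":0,"jaw":0}]'
python3 -m inch '[{"tx":0,"ty":0,"tz":-1.6,"ax":0,"ay":0,"az":0,"jaw":0},{"tx":0,"ty":0,"tz":-1.6,"ax":0,"ay":0,"az":0,"jaw":0},{"tx":0,"ty":0,"tz":0,"ax":0,"ay":0,"az":0,"jaw":0},{"tx":0,"ty":0,"tz":0,"ax":0,"ay":0,"az":0,"jaw":0},{"tx":0,"ty":0,"tz":0,"ax":0,"ay":0,"az":0,"jaw":0}]'
cat > side.py <<'E'
import sys; from h import *
im,d=viewer.get_image("side"); c=cv2.resize(im[200:340,180:360],None,fx=4,fy=4,interpolation=3); cv2.imwrite(f"pics/{sys.argv[1]}.png",c[:,:,::-1])
P=deproj("side",d,np.ones(d.shape,bool)); r=np.hypot(P[:,0]-467,P[:,1]-157); q=P[r<16]; print("pin top z",np.sort(q[:,2])[-6:].round(1))
for m in masks_of("side","blue_cap_top")[:1]:
    P=deproj("side",d,m["pixels"]); print(m["score"],P.mean(0),np.percentile(P[:,2],90))
print(get_obs()["t"])
E
python3 side.py s4
```

```text
t: 6.1
ee_pos: [526.4, 182.1, 98.6]
orientation: [-2.672, 1.653, -0.0]
ft_force: [0.3, -0.3, 6.1]
width: 0.5
t: 7.48
ee_pos: [526.4, 182.1, 98.6]
orientation: [-2.671, 1.653, -0.0]
ft_force: [-0.1, -0.5, 7.2]
width: 0.5
t: 8.1
ee_pos: [525.6, 181.9, 130.2]
orientation: [2.671, -1.652, -0.001]
ft_force: [0.3, 0.9, -0.4]
width: 0.6
pin top z [569.5 571.1 571.4 571.7 572.6 573.5]
0.75 [526.26382403 185.96099704 112.69643331] 123.51592620497671
8.2
```

View pics/s4.png

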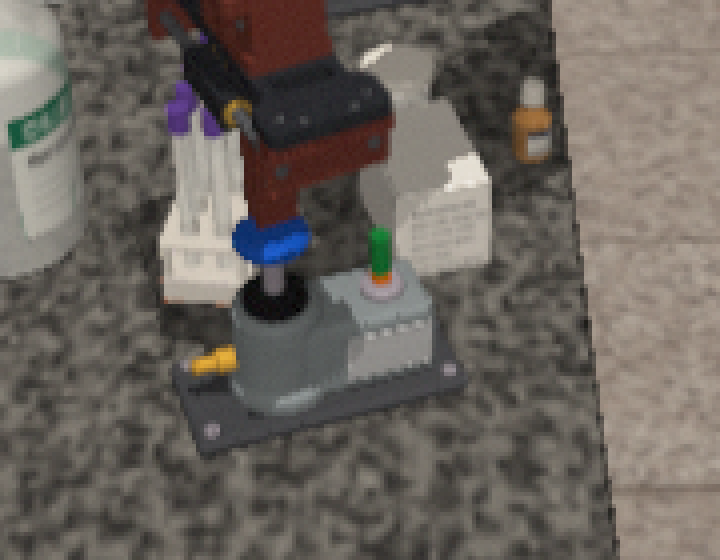

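The pin has risen (crop (380,230)–(380,285)) and the orange is just starting to show. The cap is back up. Two more presses, then lift clear.

```bash
python3 -m inch '[{"tx":0,"ty":0,"tz":0.9,"ax":0,"ay":0,"az":0,"jaw":0},{"tx":0,"ty":0,"tz":0.8,"ax":0,"ay":0,"az":0,"jaw":0},{"tx":0,"ty":0,"tz":0.8,"ax":0,"ay":0,"az":0,"jaw":0},{"tx":0,"ty":0,"tz":0.7,"ax":0,"ay":0,"az":0,"jaw":0},{"tx":0,"ty":0,"tz":0,"ax":0,"ay":0,"az":0,"jaw":0},{"tx":0,"ty":0,"tz":0,"ax":0,"ay":0,"az":0,"jaw":0},{"tx":0,"ty":0,"tz":-1.6,"ax":0,"ay":0,"az":0,"jaw":0},{"tx":0,"ty":0,"tz":-1.6,"ax":0,"ay":0,"az":0,"jaw":0},{"tx":0,"ty":0,"tz":0,"ax":0,"ay":0,"az":0,"jaw":0},{"tx":0,"ty":0,"tz":0,"ax":0,"ay":0,"az":0,"jaw":0},{"tx":0,"ty":0,"tz":0,"ax":0,"ay":0,"az":0,"jaw":0}]'
python3 -m inch '[{"tx":0,"ty":0,"tz":0.9,"ax":0,"ay":0,"az":0,"jaw":0},{"tx":0,"ty":0,"tz":0.8,"ax":0,"ay":0,"az":0,"jaw":0},{"tx":0,"ty":0,"tz":0.8,"ax":0,"ay":0,"az":0,"jaw":0},{"tx":0,"ty":0,"tz":0.7,"ax":0,"ay":0,"az":0,"jaw":0},{"tx":0,"ty":0,"tz":0,"ax":0,"ay":0,"az":0,"jaw":0},{"tx":0,"ty":0,"tz":0,"ax":0,"ay":0,"az":0,"jaw":0}]'
python3 -m inch '[{"tx":0,"ty":0,"tz":-1.6,"ax":0,"ay":0,"az":0,"jaw":0},{"tx":0,"ty":0,"tz":-1.6,"ax":0,"ay":0,"az":0,"jaw":0},{"tx":0,"ty":0,"tz":-1,"ax":0,"ay":0,"az":0,"jaw":0},{"tx":0,"ty":0,"tz":0,"ax":0,"ay":0,"az":0,"jaw":0},{"tx":0,"ty":0,"tz":0,"ax":0,"ay":0,"az":0,"jaw":0}]'
sed -i 's/q=P\[r<16\]/q=P[(r<16)\&(P[:,2]<115)]/' side.py
python3 side.py s5
```

```text
t: 9.57
ee_pos: [525.6, 181.9, 130.2]
orientation: [2.671, -1.652, -0.001]
ft_force: [-0.7, -0.2, 0.4]
width: 0.5
t: 10.32
ee_pos: [526.5, 182.1, 98.7]
orientation: [-2.671, 1.653, -0.001]
ft_force: [-1.0, 0.0, 9.4]
width: 0.4
t: 10.95
ee_pos: [525.7, 181.9, 140.4]
orientation: [2.671, -1.652, -0.001]
ft_force: [0.2, 0.0, -0.0]
width: 0.7
pin top z [103.2 103.4 103.7 104.5 104.7 105.8]
0.81 [525.45071575 179.89291778 111.6852091 ] 124.1496032005334
11.05
```

View pics/s5.png

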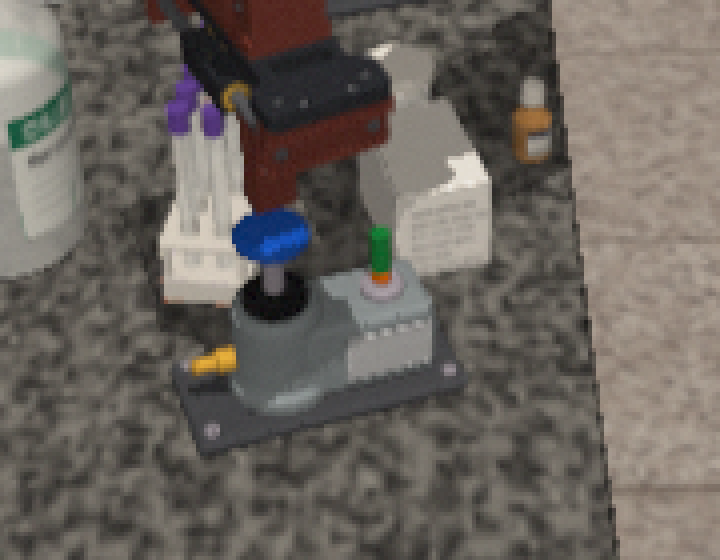

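The pin looks the same as before these two presses: top at (380,230), orange above the collar. Its measured height is about 103 mm, against 101 mm for fully out, so it's at its stop. The cap is up at rest height, free of the fingers. I'll back off and hand in.

```bash
python3 -m inch '[{"tx":0,"ty":0,"tz":-3,"ax":0,"ay":0,"az":0,"jaw":0},{"tx":0,"ty":0,"tz":-3,"ax":0,"ay":0,"az":0,"jaw":0},{"tx":0,"ty":0,"tz":0,"ax":0,"ay":0,"az":0,"jaw":0},{"tx":0,"ty":0,"tz":0,"ax":0,"ay":0,"az":0,"jaw":0}]'
python3 side.py s6; python3 -c "
from workcell import ctrl; print(ctrl.close_job())"
```

```text
t: 11.55
ee_pos: [525.5, 181.8, 199.7]
orientation: [2.671, -1.652, -0.001]
ft_force: [0.7, 0.2, -1.2]
width: 0.5
pin top z [102.7 102.9 103.1 103.7 104.2 104.5]
0.52 [525.29390487 186.29400488 118.87223096] 124.2716527400533
11.65
the job is handed in; nothing more can be done
None
```

The blue-capped pump is primed, and I handed the job in at about 11.7 s. I pressed the cap five times with the closed fingertips and let it spring back fully each time. Contact force at the bottom was 6–9 N on the four presses I read.

**Pin:** its top measures about 103 mm above the counter, against 101 mm for fully out, which is within camera error. The orange band shows above the collar. The last two presses moved the pin no further, so it is at its stop.

**Plunger and arm:** the cap is back up, measured at about 124 mm against 122 mm at rest. The gripper is about 78 mm above it and touching nothing.

**Other things:** the arm only worked above the blue cap. In the side pictures the carton and vial look unmoved. I took no separate final check of the white pump or the cup.

**Problems along the way:** my first two move commands were refused because rows need all seven values, so nothing moved. One early pin-height reading of about 570 mm had picked up the arm. I limited the measurement to below 115 mm and it then read correctly.

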